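# Test a batch of sensor modules in the spring-tray fixture

## Robot

A 7-joint arm with a two-finger parallel gripper is mounted at the origin on the work surface. World frame = base frame: x ahead of the robot, y to its left, z up, the work surface at z = 0. Lengths are in mm, angles in rad, forces in N, time in s.
With the tool pointing down it reaches from about 350 to 900 mm from the base axis. Payload 8.1 kg.
Tool frame: the origin (TCP) lies midway between the tips of the shut fingers; the grasp point (between the pads) lies 19 mm behind it (r.pinch_z is the distance from the TCP to the grasp point, in mm); z points along the fingers, y is the line along which they close (so a half turn about z gives the same grasp; the last joint's range is limited). The gripper opens to 85 mm and grips with 20 to 120 N. Pads are 22 mm wide; open, the fingers measure 114 mm over their backs; the gripper's body (76 mm by 85 mm) begins 54 mm behind the grasp point. The pads swing forward as they close: fully open they stand 13 mm farther back than shut.
Start: joints at [1.155, 0.434, 0.025, 1.573, -0.012, 1.134, -0.075], TCP at [192.304, -594.695, 200.523] pointing down, gripper open.
Joint ranges: [-2.62, 2.62], [-0.44, 2.09], [-1.27, 1.32], [0.08, 2.57], [-1.32, 4.46], [0.12, 2], [-2.74, 2.74]. Speed limits (rad/s): [2.22, 2.22, 3.01, 3.01, 3.14, 3.14, 3.14].

## Interface

Orientations are given as a unit quaternion [w, x, y, z].
In Python, from cell import r gives the robot as it stands. The module is installed in compiled form; this text tells all that it offers.
- The arm moves only by the tool step_arm, never from a script. Its arguments are lists of equal length, an entry for each row: "translation": the shift along the tool's x, y, z in mm, a list of three; "delta_rot": the turn, a rotation vector about the tool's x, y, z in rad, a list of three; "gripper": the closure in counts, from 0 (fully open) to 255 (shut). In form: {"translation": [[tx, ty, tz], ...], "delta_rot": [[ax, ay, az], ...], "gripper": [gripper, ...]}. A call has 1 to 20 rows; each row shifts and turns the commanded pose from where the row before left it, along the tool's axes as they then stand; what a row does not reach is not made up. A row lasts 1/10 s, in which the tool goes at most 50 mm and 8.59 degrees, less where a joint would pass 70% of its speed; a pose out of reach is approached as far as the arm can. A call is refused whole if a number of a shift passes 50 or a number of a turn 0.15, either way. A call with a gripper value outside its range is refused whole. The fingers move at their own pace and stop on an object; "newtons" is the grip in N (left out, the last holds). Time passes only in rows, so rows that do not move let the fingers close. It gives the time, the measured TCP pose, the force, the opening and the grip force at its end, in the units of the state.
- r.read_state(): the state, without advancing time (a new reading comes with each control period).
- r.capture(name): name is "side" or "top"; returns the picture (420x560x3 uint8, red, green, blue); there is no depth.
- r.camera_model(name): a dict with "mtx" (3x3 intrinsics, pixels), "rvec" (rotation vector, rad) and "tvec" (3), from world to camera coordinates, as OpenCV has them. Camera axes: x right, y down, z forward; pixel columns grow to the right and rows downward; lengths in mm; the calibration is good to about 2 mm. A picture is of the moment at which its call begins. camera_model takes no time and is no camera call.
- r.sign_off(): hands the job in; it is judged then, once.
The state is a dict: "t": time; "qpos": joint angles; "qd": joint speeds; "joint_efforts": joint torques, N m; "tcp_pos": TCP position; "tcp_rot": TCP orientation; "contact_force": force on the tool from outside, world axes, zero at the start; "moment": the same for the moment, N m; "finger_gap": opening from 0.0 (shut) to 1.0 (fully open); "gripper_force": force on a finger pad.
Only numpy, scipy, OpenCV 4.12 (cv2) and the standard library are available. Lean on these libraries where they do the work, as an engineer would, in place of code of your own. Each camera call takes 0.05 s, during which the arm holds its last target. There are 200 camera calls.

## Task

First turn the knob on the test fixture until its yellow pointer lines up with the red mark, then stand every orange sensor module from the mat in a bay of the spring tray. With all of them loaded, push the tray fully in under the probe head, keep it there for about two seconds, then let the spring bring it all the way out slowly, taking three seconds or more, without ever letting it snap back. Finally unload all the modules into the blue tote, upright and side by side on its floor, leaving the pointer on the red mark and the things around undisturbed.

Things in the scene. Friction and masses are not known exactly. Their poses are not given: they have to be found in the camera images.
- module_a_center (a point): centre (half-way up) of an orange sensor module with a black foot band and three brass contact pads on top: a block 48 mm long (its x axis), 30 mm wide (its y axis), 34 mm tall (z up), about 80 g. It starts upright on the blue mat. Two or three of modules a, b, c are present; all are alike.
- module_a: the same module a, origin at the centre of its underside (17 mm below the centre point)
- module_b_center (a point): centre (half-way up) of an orange sensor module with a black foot band and three brass contact pads on top: a block 48 mm long (its x axis), 30 mm wide (its y axis), 34 mm tall (z up), about 80 g. It starts upright on the blue mat. Two or three of modules a, b, c are present; all are alike.
- module_b: the same module b, origin at the centre of its underside (17 mm below the centre point)
- module_c_center (a point): centre (half-way up) of an orange sensor module with a black foot band and three brass contact pads on top: a block 48 mm long (its x axis), 30 mm wide (its y axis), 34 mm tall (z up), about 80 g. It starts upright on the blue mat. Two or three of modules a, b, c are present; all are alike.
- module_c: the same module c, origin at the centre of its underside (17 mm below the centre point)
- bay1 (a point): centre of the floor of bay 1 of the spring tray, 30 mm above the table; it moves with the tray. x axis = direction in which the tray slides in (away from the robot), y to the left. Each bay is a shallow pocket 56 mm (x) by 38 mm (y), rim 6 mm high; bays lie side by side 65 mm apart along y. A module goes in upright, its length along the bay's x (either way round).
- bay2 (a point): centre of the floor of bay 2 of the spring tray, 30 mm above the table; it moves with the tray. x axis = direction in which the tray slides in (away from the robot), y to the left. Each bay is a shallow pocket 56 mm (x) by 38 mm (y), rim 6 mm high; bays lie side by side 65 mm apart along y. A module goes in upright, its length along the bay's x (either way round).
- bay3 (a point): centre of the floor of bay 3 of the spring tray, 30 mm above the table; it moves with the tray. x axis = direction in which the tray slides in (away from the robot), y to the left. Each bay is a shallow pocket 56 mm (x) by 38 mm (y), rim 6 mm high; bays lie side by side 65 mm apart along y. A module goes in upright, its length along the bay's x (either way round).
- tray (a joint): how far the spring tray is pushed in, m: 0 = out (rest), 0.12 = fully in against its stop, under the probe head. A spring drives it back out (about 3 N at rest, 10 N fully in); let go, it snaps out. It slides along the x axis of the bays.
- push_plate (a point): middle of the front face of the blue upright push plate at the tray's front edge (70 mm wide in y, 10 mm thick, from 30 to 78 mm above the table; this point is 60 mm up). It faces the robot and moves with the tray; push it along its x axis to slide the tray in. It lies 80 mm in front of the bays' centre line.
- knob (a joint): angle of the black round setting knob on top of the probe head, rad, 0 at the start, range -3.3 to 3.3; grows when turned clockwise seen from above. Each rad moves the yellow pointer 10 mm along the +y axis of the pointer. Stays where left (friction about 0.04 N m).
- knob_grip (a point): grip point on the axis of the knob (36 mm diameter, 30 mm tall, axis vertical), 16 mm above the head's top; the probe head is a grey block 120 mm (x) x 270 mm (y), top 122 mm above the table, underside 82 mm, standing on a base plate 280 x 270 mm, 18 mm thick; the head's near face is 70 mm beyond the bays' centre line when the tray is out
- pointer_tip (a point): tip of the yellow pointer on top of the probe head; x axis away from the robot, y axis = the direction in which it travels (-33 to +33 mm from its start)
- red_mark_point (a point): the red mark (18 x 5 mm bar) on the scale on top of the probe head, same axes as the pointer. The pointer is on the mark when both have the same y in these axes (the mark lies 11 mm beyond the tip in x). It lies 12 to 28 mm to either side of the pointer's start.
- white_mark_point (a point): the white mark, same size, on the other side: a setting for another product, not to be used
- tote_in (a point): centre of the inner floor of the blue open tote for tested modules: inside 212 mm (x) by 142 mm (y), floor 4 mm above the table, walls 4 mm thick, rim 45 mm above the table; fixed to the table
- mat: blue fabric mat 200 x 190 mm (x, y), 2 mm thick, on which the modules arrive; origin at the centre of its underside; fixed
- mug: a white ceramic mug, 80 mm across, 90 mm tall; loose, to be left alone; origin at its underside's centre
- tape_roll: a roll of amber tape lying flat, 90 mm across, 24 mm tall; loose, to be left alone; origin at its underside's centre
- mouse: a black computer mouse, 100 x 60 x 30 mm; loose, to be left alone; origin at its underside's centre
- marker: a green-capped white marker pen lying down, 130 mm long, 16 mm thick; loose, to be left alone; origin at its underside's centre
- stapler: a red and black stapler, 130 x 34 x 50 mm; loose, to be left alone; origin at its underside's centre
- scanner: a grey hand scanner standing in its cradle, about 110 x 70 x 75 mm; loose, to be left alone; origin at its underside's centre
Things that resemble listed ones, but are neither listed nor needed, are in the scene too. Leave any grey or purple look-alike of the module_c alone.

How it is judged (in metres and radians):
On the way, in this order (a step that is already met when the one before it is completed fails the run):
1. the pointer stands on the red mark (y of pointer_tip in the frame of red_mark_point between -0.003 and 0.003 m), for 0.3 s.
2. every module present stands in a bay of the tray, the tray being out ((horizontal distance between module_a_center and bay1 below 0.009 m or horizontal distance between module_a_center and bay2 below 0.009 m or horizontal distance between module_a_center and bay3 below 0.009 m) and z of each of module_a_center, module_b_center, module_c_center in the frame of bay1 below 0.022 m and angle between each of module_a_center, module_b_center, module_c_center's own z axis and vertical below 0.15 rad and (horizontal distance between module_b_center and bay1 below 0.009 m or horizontal distance between module_b_center and bay2 below 0.009 m or horizontal distance between module_b_center and bay3 below 0.009 m) and (horizontal distance between module_c_center and bay1 below 0.009 m or horizontal distance between module_c_center and bay2 below 0.009 m or horizontal distance between module_c_center and bay3 below 0.009 m) and value of joint tray below 0.004 m), for 0.2 s.
3. the loaded tray is held fully in, with the pointer on the red mark (all of step 1 and (horizontal distance between module_a_center and bay1 below 0.009 m or horizontal distance between module_a_center and bay2 below 0.009 m or horizontal distance between module_a_center and bay3 below 0.009 m) and z of each of module_a_center, module_b_center, module_c_center in the frame of bay1 below 0.022 m and angle between each of module_a_center, module_b_center, module_c_center's own z axis and vertical below 0.15 rad and (horizontal distance between module_b_center and bay1 below 0.009 m or horizontal distance between module_b_center and bay2 below 0.009 m or horizontal distance between module_b_center and bay3 below 0.009 m) and (horizontal distance between module_c_center and bay1 below 0.009 m or horizontal distance between module_c_center and bay2 below 0.009 m or horizontal distance between module_c_center and bay3 below 0.009 m) and value of joint tray above 0.113 m), for 1 s.
4. the tray is all the way out again (value of joint tray below 0.004 m), for 0.2 s.
At the end, for the whole second after the job is handed in: every module present stands upright (within 0.2 rad) and at rest on the floor of the blue tote, the tray is out (within 4 mm) and the pointer is within 3 mm of the red mark (all of step 1 and x of module_a_center in the frame of tote_in between -0.1 and 0.1 m and y of module_a_center in the frame of tote_in between -0.065 and 0.065 m and z of each of module_a_center, module_b_center, module_c_center in the frame of tote_in below 0.023 m and angle between each of module_a_center, module_b_center, module_c_center's own z axis and vertical below 0.2 rad and linear speed of each of module_a, module_b, module_c below 0.02 m/s and x of module_b_center in the frame of tote_in between -0.1 and 0.1 m and y of module_b_center in the frame of tote_in between -0.065 and 0.065 m and x of module_c_center in the frame of tote_in between -0.1 and 0.1 m and y of module_c_center in the frame of tote_in between -0.065 and 0.065 m and value of joint tray below 0.004 m); the robot touches nothing.
It fails at once if the tray springs back faster than 0.12 m/s (velocity of joint tray below -0.12 m/s).
It fails at once if a bystander (mug, tape roll, mouse, marker, stapler, scanner) is moved more than 3 cm (distance of any of mug, tape_roll, mouse, marker, stapler, scanner from where it was at the start of the episode above 0.03 m).
Of module_a, module_b, module_c only 2 to 3 are there at a start; the rules pass over those that are not, and their reading is None.
At some moment in a run one of module_a, module_b, module_c may be knocked a few centimetres aside while the robot is not near it.
It also fails if it takes over 210 s, if anything falls off the work surface, if the arm or the gripper's body presses on something with over 40 N, if the wrist force passes 120 N, or if a joint passes its speed limit or range.

## Working session

There is one attempt and no reset: what is moved stays moved. The work goes in short steps, Python scripts to look and compute and a tool call to move; the robot and the scene stay as the last step left them, time stands still between calls to the robot, and variables do not carry over. Pictures are saved under pics/ and viewed, at most 14 in all, crops included, and the job is handed in when it is done.

Besides the shell and the picture viewer there is one more tool, called after "Emit:" in YAML: its name, and indented under it one key for each argument. step_arm: Moves the arm, as the interface text tells. Its arguments: {"type":"object","properties":{"translation":{"type":"array","items":{"type":"array","items":{"type":"number"}}},"delta_rot":{"type":"array","items":{"type":"array","items":{"type":"number"}}},"gripper":{"type":"array","items":{"type":"number"}},"newtons":{"type":"number"}},"required":["translation","delta_rot","gripper"]}

```bash
mkdir -p pics
python3 - <<'E'
from cell import r
import cv2
for n in("top","side"):
    cv2.imwrite(f"pics/{n}0.png",r.capture(n)[:,:,::-1]); m=r.camera_model(n); print(n,m)
s=r.read_state(); print(s['t'],s['tcp_pos'],s['tcp_rot'],s['contact_force'],r.pinch_z)
E
```

```text
top {'mtx': array([[535.94850667,   0.        , 285.05353581],
       [  0.        , 535.94850667, 218.50266521],
       [  0.        ,   0.        ,   1.        ]]), 'rvec': array([ 2.17125694, -2.22203486,  0.05653902]), 'tvec': array([  -8.33939032,  507.98718894, 1566.36767962])}
side {'mtx': array([[546.9289976 ,   0.        , 275.87488439],
       [  0.        , 546.9289976 , 205.86847748],
       [  0.        ,   0.        ,   1.        ]]), 'rvec': array([ 2.26839286, -0.50695526,  0.24506388]), 'tvec': array([-479.32955681,  235.49888462, 1641.55808617])}
0.1 [ 192.12099617 -594.21029371  199.79499778] [-7.06395675e-04  9.87797062e-01  1.55744761e-01 -1.85373619e-04] [-0.53362294 -0.06899071 -0.28279991] 18.700000000000003
```

View pics/top0.png

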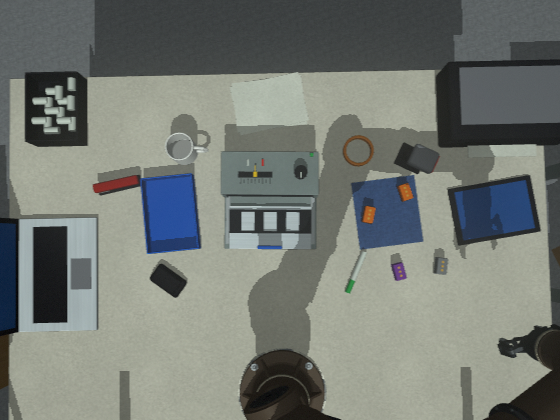

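View pics/side0.png

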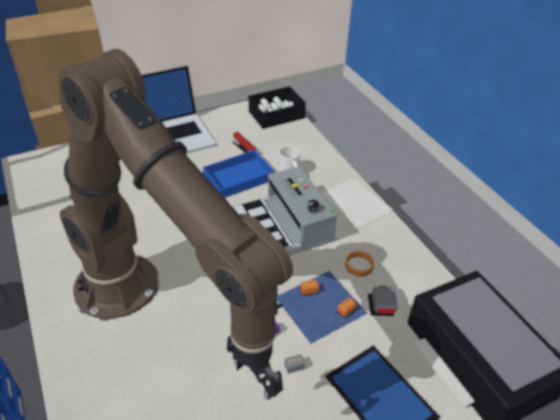

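The top view shows two orange modules on the mat at (369,214) and (405,191). The things that could be mistaken for them are purple (399,270) and grey (440,265), both off the mat. The knob is at (300,172), the yellow pointer at (255,175), the red mark at (263,161) and the white mark at (248,161). I choose the two orange ones and check that with a close crop.

```bash
cat > h.py <<'E'
import numpy as np, cv2
from cell import r
from scipy.spatial.transform import Rotation as R
def ray(name,uv,z):
    m=r.camera_model(name); Rm=cv2.Rodrigues(m['rvec'])[0]; t=m['tvec'].ravel()
    d=Rm.T@np.linalg.inv(m['mtx'])@np.array([uv[0],uv[1],1.]); c=-Rm.T@t
    return c+d*(z-c[2])/d[2]
def proj(name,p):
    m=r.camera_model(name); return cv2.projectPoints(np.array([p],float),m['rvec'],m['tvec'],m['mtx'],None)[0].ravel()
def blobs(img,h0,h1,smin=110,vmin=60,amin=4,box=None):
    hsv=cv2.cvtColor(img,cv2.COLOR_RGB2HSV); k=cv2.inRange(hsv,(h0,smin,vmin),(h1,255,255))
    if box: b=np.zeros_like(k); x0,y0,x1,y1=box; b[y0:y1,x0:x1]=k[y0:y1,x0:x1]; k=b
    n,l,s,c=cv2.connectedComponentsWithStats(k)
    return [(s[i,4],c[i],cv2.minAreaRect(np.argwhere(l==i)[:,::-1].astype(np.float32))) for i in range(1,n) if s[i,4]>=amin]
def st():
    s=r.read_state(); q=s['tcp_rot']; Rm=R.from_quat([q[1],q[2],q[3],q[0]]).as_matrix()
    return s,np.array(s['tcp_pos']),Rm
def show(): 
    s,p,Rm=st(); print('t',round(s['t'],2),'p',p.round(1),'x',Rm[:,0].round(3),'y',Rm[:,1].round(3),'z',Rm[:,2].round(3),'F',np.round(s['contact_force'],1),'gap',round(s['finger_gap'],3),'q',np.round(s['qpos'],2))
E
python3 - <<'E'
from h import *
im=r.capture("top"); 
a=cv2.resize(im[140:260,215:325],None,fx=5,fy=5,interpolation=cv2.INTER_CUBIC)
b=cv2.resize(im[170:290,345:455],None,fx=5,fy=5,interpolation=cv2.INTER_CUBIC)
cv2.imwrite("pics/crop1.png",cv2.resize(np.hstack([a,b]),(800,436))[:,:,::-1])
for h,rng in (("yel",(20,34)),("red",(0,8)),("org",(5,19))):
    for x in blobs(im,*rng,amin=3,box=(215,140,430,255)): print(h,x[0],x[1].round(2),[np.round(v,1) for v in x[2]])
show()
E
```

```text
yel 3 [255. 167.] [array([255., 167.]), array([2., 0.]), np.float64(-90.0)]
yel 29 [254.93 173.52] [array([255., 173.]), array([6., 4.]), np.float64(90.0)]
red 14 [262.5 162. ] [array([262.5, 162. ]), array([6., 1.]), np.float64(90.0)]
org 197 [357.83 154.03] [array([358. , 152.5]), array([30., 25.]), np.float64(0.0)]
org 187 [404.86 191.64] [array([404.9, 191.6]), array([16.1, 12. ]), np.float64(71.6)]
org 175 [368.39 214.27] [array([368.4, 214.4]), array([10.7, 16.5]), np.float64(14.0)]
t 0.15 p [ 192.1 -594.3  199.9] x [ 0.952  0.308 -0.   ] y [ 0.308 -0.952 -0.001] z [-0.     0.001 -1.   ] F [ 0.2 -0.3  0.2] gap 0.997 q [ 1.16  0.44  0.03  1.57 -0.01  1.13 -0.08]
```

View pics/crop1.png

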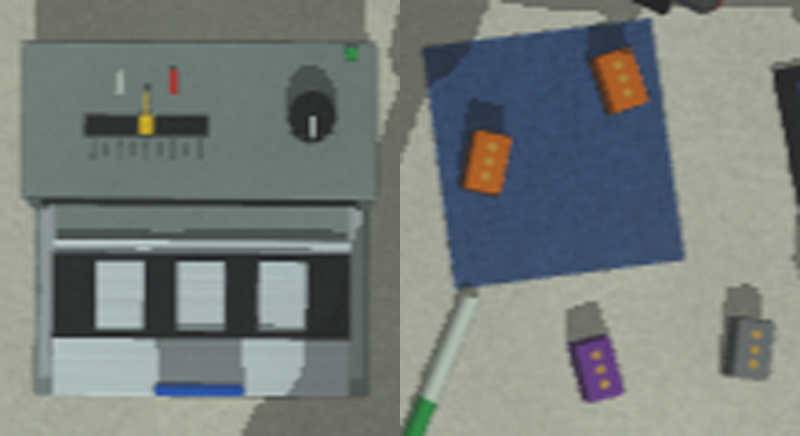

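The crop confirms the two orange modules with brass pads on the mat. Purple and grey are decoys. The fixture shows three white bays, the blue push plate, the knob, and the red mark to the right of the pointer.

```bash
cat > m.py <<'E'
from h import *
def wc(im,f,box):
    x0,y0,x1,y1=box; a=im[y0:y1,x0:x1].astype(float); w=np.clip(f(a),0,None); yy,xx=np.mgrid[y0:y1,x0:x1]
    return np.array([(w*xx).sum()/w.sum(),(w*yy).sum()/w.sum()])
def pointer(im,ax):
    red=lambda a:np.where(a[...,0]-a[...,1]>60,a[...,0]-a[...,1],0)*(a[...,1]<130)*(abs(a[...,1]-a[...,2])<40)
    yel=lambda a:np.where(np.minimum(a[...,0],a[...,1])-a[...,2]>40,np.minimum(a[...,0],a[...,1])-a[...,2],0)
    rp=ray("top",wc(im,red,(240,152,285,170)),123); yp=ray("top",wc(im,yel,(235,163,285,185)),126)
    return rp,yp,(yp-rp)@ax
def modules(im,z=36,box=(335,150,440,260)):
    out=[]
    for a,c,rc in blobs(im,5,19,amin=60,box=box):
        P=np.array([ray("top",q,z)[:2] for q in cv2.boxPoints(rc)]); e=[P[1]-P[0],P[2]-P[1]]; L=[np.linalg.norm(v) for v in e]; d=e[int(np.argmax(L))]
        yaw=(np.arctan2(d[1],d[0])+np.pi/2)%np.pi-np.pi/2
        out.append((a,ray("top",rc[0],z)[:2].round(1),np.round(L,1),round(yaw,3)))
    return out
E
python3 - <<'E'
from m import *
im=r.capture("top")
g=cv2.cvtColor(im,cv2.COLOR_RGB2GRAY)
# bays: bright blobs
k=(g[205:237,225:318]>175).astype(np.uint8); n,l,s,c=cv2.connectedComponentsWithStats(k)
B=[]
for i in range(1,n):
    if 100<s[i,4]: u=c[i]+[225,205]; p=ray("top",u,30); print('bright',s[i],u.round(1),p.round(1))
k=(g[160:182,285:315]<55).astype(np.uint8); n,l,s,c=cv2.connectedComponentsWithStats(k)
for i in range(1,n):
    if s[i,4]>15: u=c[i]+[285,160]; print('knob',s[i],u.round(1),ray("top",u,152).round(1))
bl=blobs(im,105,125,150,60,5,(235,238,300,255))
for x in bl: print('plate',x[0],x[1],ray("top",x[1],78).round(1))
for b in blobs(im,105,125,150,60,300,(130,165,210,260)): print('tote',b[0],ray("top",b[2][0],45).round(1),np.round(b[2][1],1),b[2][2], ray("top",b[2][0],4).round(1))
print([x.round(1) for x in pointer(im,np.array([0,1,0]))])
for m in modules(im): print(m)
E
```

```text
bright [ 17   7  12  18 196] [247.3 220.2] [504.4  90.2  30. ]
bright [ 40   7  11  17 176] [270.1 219.9] [503.8  23.6  30. ]
bright [ 62   7  11  17 133] [291.3 218.7] [505.9 -38.4  30. ]
bright [  5  28  28   4 103] [242.5 234.6] [462.8 104.7  30. ]
knob [ 10   5  12  14 121] [300.5 171.1] [627.8 -64.3 152. ]
plate 70 [269.17142857 247.        ] [425.1  26.6  78. ]
tote 3627 [529.4 314.1  45. ] [75.5 52.2] 84.12260437011719 [532.  322.9   4. ]
[array([658.7,  39. , 123. ]), array([629.1,  60.9, 126. ]), np.float64(21.9)]
(np.int32(131), array([ 679.9, -237.1]), array([87.7, 44.1]), np.float64(1.548))
(np.int32(187), array([ 577. , -370.4]), array([35.1, 47. ]), np.float64(0.287))
(np.int32(175), array([ 513. , -262.3]), array([48.1, 31. ]), np.float64(-0.275))
```

Run:
```python
from m import *
f=lambda c:np.array([215+c[0]/3.636-.4,140+c[1]/3.636-.4])
for c,z in (((22,42),122),((375,42),122),((22,200),122),((375,204),122),((312,115),152),((35,395),18),((367,395),18),((119,294),30),((200,294),30),((281,294),30),((156,390),78),((243,390),78)): print(c,z,ray("top",f(c),z).round(1))
m=r.camera_model("top");print(-cv2.Rodrigues(m['rvec'])[0].T@m['tvec'])
c=(227,150);
```

```text
(22, 42) 122 [692.3 153.5 122. ]
(375, 42) 122 [ 686.2 -114.3  122. ]
(22, 200) 122 [572.  155.6 122. ]
(375, 204) 122 [ 562.8 -111.1  122. ]
(312, 115) 152 [627.4 -64.2 152. ]
(35, 395) 18 [424.4 160.   18. ]
(367, 395) 18 [ 418.2 -107.3   18. ]
(119, 294) 30 [503.6  90.   30. ]
(200, 294) 30 [502.1  25.1  30. ]
(281, 294) 30 [500.6 -39.8  30. ]
(156, 390) 78 [426.2  59.5  78. ]
(243, 390) 78 [424.7  -7.9  78. ]
[ 428.74060332  -16.88474172 1589.81905822]
```

Emit:
step_arm:
  translation:
    - [0,0,-20]
    - [50,0,0]
    - [50,0,0]
    - [50,0,0]
    - [50,0,0]
    - [0,-50,0]
    - [0,-50,0]
    - [0,-50,0]
    - [0,-50,0]
    - [0,-50,0]
    - [0,-50,0]
    - [50,0,0]
    - [50,0,0]
    - [50,0,0]
    - [0,-50,0]
  delta_rot:
    - [0,0,0]
    - [0,0,0]
    - [0,0,0]
    - [0,0,0]
    - [0,0,0]
    - [0,0,0]
    - [0,0,0]
    - [0,0,0]
    - [0,0,0]
    - [0,0,0]
    - [0,0,0]
    - [0,0,0]
    - [0,0,0]
    - [0,0,0]
    - [0,0,0]
  gripper: [0,0,0,0,0,0,0,0,0,0,0,0,0,0,0]
  newtons: 40

```text
t: 1.7
tcp_pos: [424.2, -154.7, 218.5]
tcp_rot: [-0.001, 0.988, 0.155, 0.001]
contact_force: [-0.6, 1.3, 0.3]
finger_gap: 1.0
gripper_force: 0.0
```

Emit:
step_arm:
  translation:
    - [45,-5,0]
    - [45,-5,0]
    - [45,-5,0]
    - [45,-5,0]
    - [41,-3,0]
    - [0,0,0]
    - [0,0,0]
  delta_rot:
    - [0,0,0]
    - [0,0,0]
    - [0,0,0]
    - [0,0,0]
    - [0,0,0]
    - [0,0,0]
    - [0,0,0]
  gripper: [0,0,0,0,0,0,0]

```text
t: 2.4
tcp_pos: [621.0, -63.4, 219.6]
tcp_rot: [-0.0, 0.988, 0.156, -0.001]
contact_force: [-1.3, 0.3, 0.4]
finger_gap: 1.003
gripper_force: 0.0
```

```bash
python3 -c "
from m import *
show(); im=r.capture('top'); print([x.round(1) for x in pointer(im,np.array([.023,1,0]))])"
```

```text
t 2.4 p [621.  -63.4 219.6] x [ 0.951  0.309 -0.001] y [ 0.309 -0.951 -0.001] z [-0.001  0.    -1.   ] F [-1.3  0.3  0.4] gap 1.003 q [ 0.23  0.44 -0.31  1.53  0.14  1.2  -1.36]
[array([659.2,  38.9, 123. ]), array([629.9,  60.8, 126. ]), np.float64(21.2)]
```

Emit:
step_arm:
  translation:
    - [6.5,2,0]
    - [0,0,30]
    - [0,0,30]
    - [0,0,22]
    - [0,0,8]
    - [0,0,0]
    - [0,0,0]
    - [0,0,0]
    - [0,0,0]
    - [0,0,0]
    - [0,0,0]
    - [0,0,0]
  delta_rot:
    - [0,0,0]
    - [0,0,0]
    - [0,0,0]
    - [0,0,0]
    - [0,0,0]
    - [0,0,0]
    - [0,0,0]
    - [0,0,0]
    - [0,0,0]
    - [0,0,0]
    - [0,0,0]
    - [0,0,0]
  gripper: [0,0,0,0,0,0,100,255,255,255,255,255]
  newtons: 30

```text
t: 3.65
tcp_pos: [627.7, -64.0, 130.7]
tcp_rot: [0.0, 0.988, 0.156, 0.0]
contact_force: [-0.0, 0.3, 0.4]
finger_gap: -0.002
gripper_force: 0.0
```

```bash
python3 -c "
from m import *
show(); im=r.capture('top'); print([x.round(1) for x in pointer(im,np.array([.023,1,0]))])
s=r.capture('side')
a=cv2.resize(im[130:230,220:320],(500,500),interpolation=cv2.INTER_CUBIC)[:, :400];b=cv2.resize(s[140:260,240:360],(500,500),interpolation=cv2.INTER_CUBIC)[:,:400]
a=cv2.resize(im[130:230,240:320],(400,500),interpolation=cv2.INTER_CUBIC)
cv2.imwrite('pics/k1.png',np.hstack([a,b])[:,:,::-1])"
```

```text
t 3.65 p [627.7 -64.  130.7] x [0.951 0.308 0.   ] y [ 0.308 -0.951  0.   ] z [ 0. -0. -1.] F [-0.   0.3  0.4] gap -0.002 q [ 0.22  0.53 -0.3   1.62  0.17  1.02 -1.39]
[array([659.2,  38.9, 123. ]), array([629.8,  60.7, 126. ]), np.float64(21.1)]
```

View pics/k1.png

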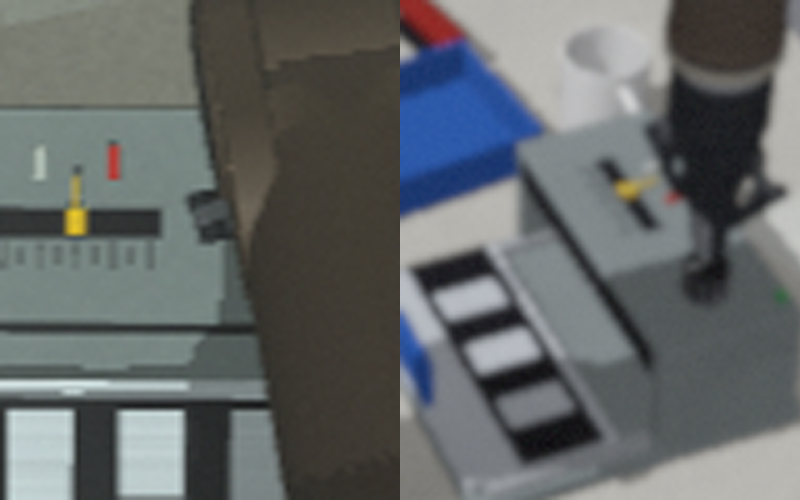

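```bash
python3 -c "
from m import *
for p in ((627.7,-64,130.7),(627.7,-64,180),(627.7,-64,152),(627.7,-64,122)):
  u=proj('side',p); print(p,(400+(u[0]-240)*4.167).round(),((u[1]-140)*4.167).round())
show()
im=cv2.imread('pics/side0.png')[190:230,295:340]; cv2.imwrite('pics/k2.png',cv2.resize(np.hstack([im,r.capture('side')[190:230,295:340,::-1]]),(720,320),interpolation=cv2.INTER_CUBIC))
u=ray('side',(315,206),152);print(u)
"
```

```text
(627.7, -64, 130.7) 704.0 277.0
(627.7, -64, 180) 708.0 228.0
(627.7, -64, 152) 706.0 256.0
(627.7, -64, 122) 703.0 286.0
t 3.75 p [627.7 -64.  130.5] x [ 0.951  0.308 -0.   ] y [ 0.308 -0.951  0.   ] z [ 0. -0. -1.] F [ 0.2 -0.1  0.1] gap -0.001 q [ 0.22  0.53 -0.3   1.62  0.17  1.02 -1.39]
[622.25973274 -84.51429329 152.        ]
```

View pics/k2.png

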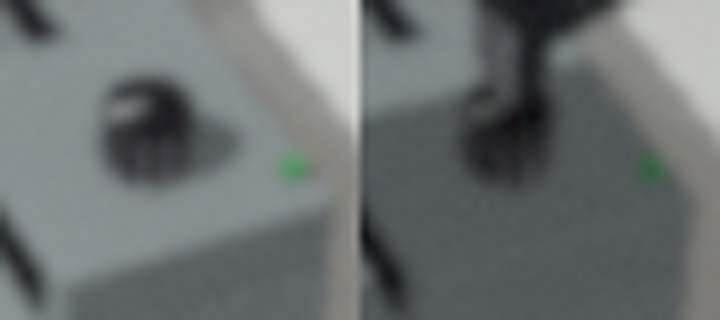

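Emit:
step_arm:
  translation:
    - [0,0,-30]
    - [0,0,-30]
    - [0,0,0]
    - [0,0,0]
  delta_rot:
    - [0,0,0]
    - [0,0,0]
    - [0,0,0]
    - [0,0,0]
  gripper: [255,255,255,255]

```text
t: 4.2
tcp_pos: [628.1, -64.0, 191.2]
tcp_rot: [0.0, 0.988, 0.156, 0.001]
contact_force: [-0.6, -0.4, 0.2]
finger_gap: 0.004
gripper_force: 0.0
```

```bash
python3 -c "
from m import *
s,p,Rm=st(); show(); im=r.capture('side')[165:225,280:350].copy()
im=cv2.resize(im,None,fx=10,fy=10,interpolation=cv2.INTER_CUBIC)
for q in (p,(627.7,-64,122),(627.7,-64,152)):
  u=(proj('side',q)-[280,165])*10+5; print(u); cv2.circle(im,tuple(int(v) for v in u),4,(255,0,0),-1)
cv2.imwrite('pics/k3.png',im[:,:,::-1])
"
```

```text
t 4.2 p [628.1 -64.  191.2] x [0.952 0.308 0.001] y [ 0.308 -0.952  0.001] z [ 0.002 -0.    -1.   ] F [-0.6 -0.4  0.2] gap 0.004 q [ 0.22  0.47 -0.3   1.55  0.15  1.14 -1.37]
[347.90070455 274.3270707 ]
[332.82556714 440.39032022]
[338.76429342 369.63205758]
```

View pics/k3.png

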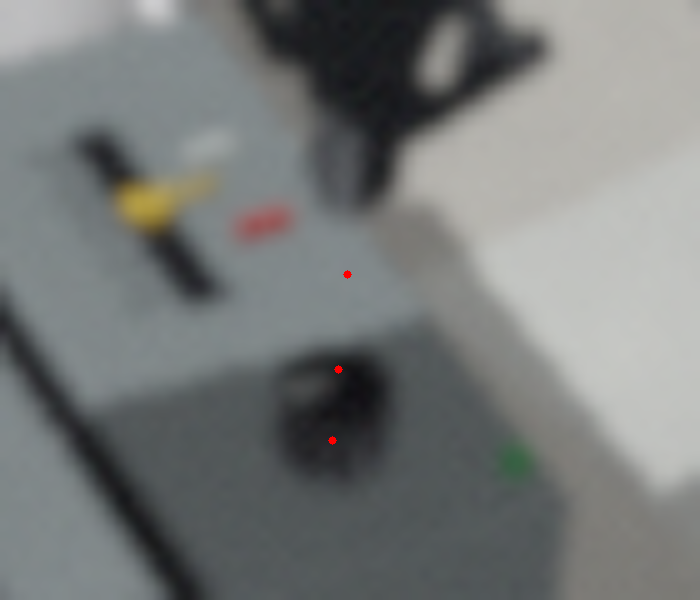

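```bash
python3 -c "
from m import *
p=np.array([192.2,-594.4,200]); y=np.array([.308,-.952,0])
for n in('top','side'):
  for k in (-42,0,42): print(n,k,proj(n,p+k*y).round(1),proj(n,p+k*y+[0,0,13]).round(1))
a=cv2.imread('pics/top0.png')[320:370,490:560];b=cv2.imread('pics/side0.png')[335:405,210:290]
f=lambda i:cv2.resize(i,(400,400),interpolation=cv2.INTER_CUBIC)
b=b.copy();cv2.imwrite('pics/k4.png',np.hstack([f(a),f(b)]))
"
```

```text
top -42 [496.  337.7] [498.  338.6]
top 0 [511.4 332.3] [513.5 333.1]
top 42 [526.7 326.8] [529.  327.6]
side -42 [241.7 378.2] [241.5 375.1]
side 0 [254.5 391.2] [254.4 388.1]
side 42 [267.8 404.7] [267.8 401.6]
```

View pics/k4.png

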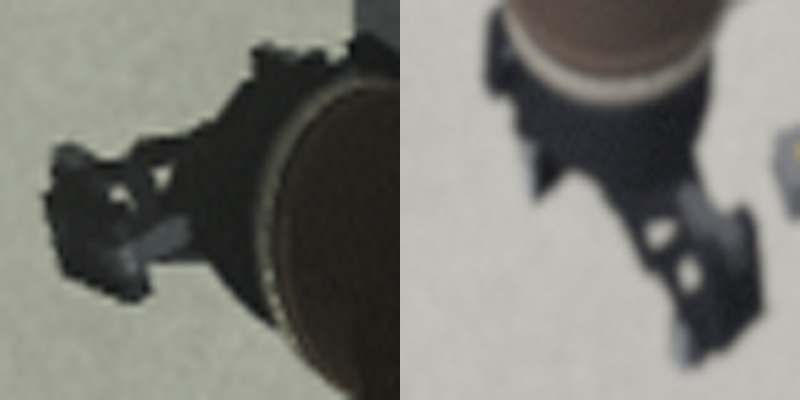

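The images show the fingertips about 25 mm higher than the reported TCP, which would explain why they closed above the knob. I'll go lower and feel for it.

Emit:
step_arm:
  translation:
    - [0,0,0]
    - [0,0,0]
    - [0,0,0]
    - [0,0,0]
    - [0,0,30]
    - [0,0,30]
    - [0,0,10]
    - [0,0,5]
    - [0,0,5]
    - [0,0,3]
    - [0,0,0]
    - [0,0,0]
  delta_rot:
    - [0,0,0]
    - [0,0,0]
    - [0,0,0]
    - [0,0,0]
    - [0,0,0]
    - [0,0,0]
    - [0,0,0]
    - [0,0,0]
    - [0,0,0]
    - [0,0,0]
    - [0,0,0]
    - [0,0,0]
  gripper: [0,0,0,0,0,0,0,0,0,0,0,0]

```text
t: 5.45
tcp_pos: [628.1, -64.1, 108.2]
tcp_rot: [0.0, 0.988, 0.156, 0.001]
contact_force: [-0.2, -0.3, 0.7]
finger_gap: 1.004
gripper_force: 0.0
```

Emit:
step_arm:
  translation:
    - [0,0,0]
    - [0,0,0]
    - [0,0,0]
    - [0,0,0]
    - [0,0,0]
  delta_rot:
    - [0,0,0]
    - [0,0,0]
    - [0,0,0]
    - [0,0,0]
    - [0,0,0]
  gripper: [120,180,220,255,255]
  newtons: 30

```text
t: 5.95
tcp_pos: [628.1, -64.9, 108.1]
tcp_rot: [0.001, 0.988, 0.155, 0.0]
contact_force: [-0.4, -4.5, 5.4]
finger_gap: 0.405
gripper_force: 29.7
```

Emit:
step_arm:
  translation:
    - [0,0,0]
    - [0,0,0]
    - [0,0,0]
    - [0,0,0]
    - [0,0,0]
    - [0,0,0]
    - [0,0,0]
    - [0,0,0]
    - [0,0,0]
    - [0,0,0]
    - [0,0,0]
    - [0,0,0]
    - [0,0,0]
    - [0,0,0]
    - [0,0,0]
  delta_rot:
    - [0,0,-0.15]
    - [0,0,-0.15]
    - [0,0,-0.15]
    - [0,0,-0.15]
    - [0,0,-0.15]
    - [0,0,-0.15]
    - [0,0,-0.15]
    - [0,0,-0.15]
    - [0,0,-0.15]
    - [0,0,-0.15]
    - [0,0,-0.15]
    - [0,0,-0.15]
    - [0,0,-0.15]
    - [0,0,0]
    - [0,0,0]
  gripper: [255,255,255,255,255,255,255,255,255,255,255,255,255,255,255]

```text
t: 7.45
tcp_pos: [627.4, -64.8, 108.0]
tcp_rot: [0.0, 0.426, 0.905, -0.0]
contact_force: [-2.2, -2.3, 7.9]
finger_gap: 0.408
gripper_force: 30.2
```

```bash
python3 -c "
from m import *
show(); im=r.capture('top'); print([x.round(1) for x in pointer(im,np.array([.023,1,0]))])"
```

```text
t 7.45 p [627.4 -64.8 108. ] x [-0.638  0.77  -0.   ] y [ 0.77   0.638 -0.001] z [-0.    -0.001 -1.   ] F [-2.2 -2.3  7.9] gap 0.408 q [ 0.51  0.66 -0.77  1.62  0.5   1.08  0.29]
[array([660. ,  38.8, 123. ]), array([629.7,  41.3, 126. ]), np.float64(1.9)]
```

Emit:
step_arm:
  translation:
    - [0,0,0]
    - [0,0,0]
    - [0,0,0]
    - [0,0,0]
  delta_rot:
    - [0,0,-0.1]
    - [0,0,-0.09]
    - [0,0,0]
    - [0,0,0]
  gripper: [255,255,255,255]

```text
t: 7.9
tcp_pos: [627.4, -64.8, 108.0]
tcp_rot: [0.0, 0.338, 0.941, -0.001]
contact_force: [-3.4, -3.4, 7.6]
finger_gap: 0.406
gripper_force: 30.3
```

```bash
python3 -c "
from m import *
show()
for i in range(3):
  im=r.capture('top'); print([x.round(2) for x in pointer(im,np.array([.023,1,0]))])
a=cv2.resize(im[145:185,235:285],None,fx=12,fy=12,interpolation=cv2.INTER_CUBIC);cv2.imwrite('pics/p1.png',a[:,:,::-1])"
```

```text
t 7.9 p [627.4 -64.8 108. ] x [-0.772  0.636 -0.   ] y [ 0.636  0.772 -0.001] z [-0.    -0.001 -1.   ] F [-3.4 -3.4  7.6] gap 0.406 q [ 0.53  0.67 -0.82  1.62  0.54  1.09  0.45]
[array([661.14,  38.97, 123.  ]), array([630.1,  39.1, 126. ]), np.float64(-0.58)]
[array([661.14,  38.97, 123.  ]), array([630.12,  39.1 , 126.  ]), np.float64(-0.59)]
[array([661.14,  38.97, 123.  ]), array([630.12,  39.1 , 126.  ]), np.float64(-0.58)]
```

View pics/p1.png

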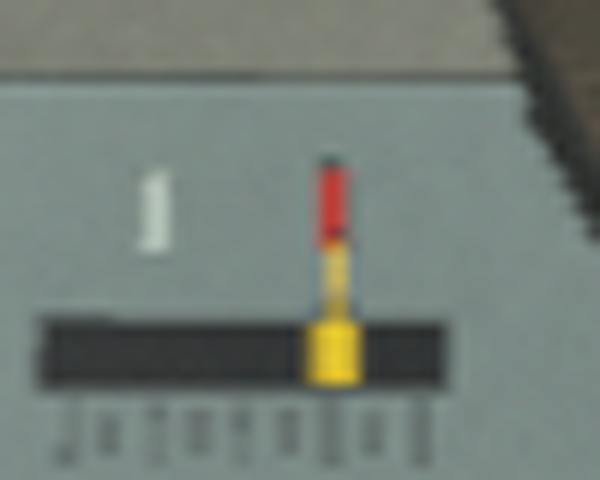

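The pointer tip now meets the red bar, within about 1 mm. I'll release the knob and go above the near module.

Emit:
step_arm:
  translation:
    - [0,0,0]
    - [0,0,0]
    - [0,0,0]
    - [0,0,0]
    - [0,0,-40]
    - [0,0,-40]
    - [0,0,-20]
    - [0,0,0]
    - [0,0,0]
    - [0,0,0]
    - [15,-45,0]
    - [15,-45,0]
    - [15,-45,0]
    - [12,-45,0]
    - [0,-41,0]
    - [0,0,0]
    - [0,0,0]
  delta_rot:
    - [0,0,0]
    - [0,0,0]
    - [0,0,0]
    - [0,0,0]
    - [0,0,0]
    - [0,0,0]
    - [0,0,0]
    - [0,0,-0.14]
    - [0,0,-0.14]
    - [0,0,-0.135]
    - [0,0,0]
    - [0,0,0]
    - [0,0,0]
    - [0,0,0]
    - [0,0,0]
    - [0,0,0]
    - [0,0,0]
  gripper: [0,0,0,0,0,0,0,0,0,0,0,0,0,0,0,0,0]

```text
t: 9.75
tcp_pos: [512.6, -262.4, 207.3]
tcp_rot: [-0.0, 0.138, 0.99, 0.0]
contact_force: [-0.2, 1.6, 0.3]
finger_gap: 1.001
gripper_force: 0.0
```

```bash
python3 -c "
from m import *
show(); im=r.capture('top'); print([x.round(2) for x in pointer(im,np.array([.023,1,0]))]); print(modules(im))
for n in 'top',:
  print([ (b[0],b[1].round(),b[2][1]) for b in blobs(im,5,19,amin=20,box=(335,150,440,260))])"
```

```text
t 9.75 p [ 512.6 -262.4  207.3] x [-0.962  0.273  0.   ] y [0.273 0.962 0.   ] z [-0.  0. -1.] F [-0.2  1.6  0.3] gap 1.001 q [ 1.05  0.54 -1.01  1.63  0.48  1.24  1.24]
[array([661.13,  38.97, 123.  ]), array([630.11,  39.11, 126.  ]), np.float64(-0.58)]
[(np.int32(130), array([ 679.9, -235.6]), array([84.7, 44.1]), np.float64(1.548)), (np.int32(135), array([ 508.5, -261.4]), array([38.9, 31.7]), np.float64(-0.275))]
[(np.int32(130), array([357., 159.]), (15.0, 29.0)), (np.int32(135), array([368., 216.]), (10.914102554321289, 13.339459419250488))]
```

Emit:
step_arm:
  translation:
    - [0,0,45]
    - [0,0,45]
    - [0,0,45]
    - [0,0,45]
    - [0,0,25]
    - [0,0,12]
    - [0,0,0]
    - [0,0,0]
    - [0,0,0]
    - [0,0,0]
    - [0,0,0]
    - [0,0,0]
  delta_rot:
    - [0,0,0]
    - [0,0,0]
    - [0,0,0]
    - [0,0,0]
    - [0,0,0]
    - [0,0,0]
    - [0,0,0]
    - [0,0,0]
    - [0,0,0]
    - [0,0,0]
    - [0,0,0]
    - [0,0,0]
  gripper: [0,0,0,0,0,0,0,120,180,255,255,255]
  newtons: 25

```text
t: 11.0
tcp_pos: [513.5, -261.9, -8.4]
tcp_rot: [0.001, 0.137, 0.991, -0.0]
contact_force: [-1.5, -1.0, 6.7]
finger_gap: 0.343
gripper_force: 25.0
```

Emit:
step_arm:
  translation:
    - [0,0,-40]
    - [0,0,-40]
    - [0,0,-40]
    - [0,0,0]
    - [0,0,0]
    - [18,42,0]
    - [0,45,0]
    - [0,45,0]
    - [0,45,0]
    - [0,45,0]
    - [0,0,0]
    - [0,0,0]
  delta_rot:
    - [0,0,0]
    - [0,0,0]
    - [0,0,0]
    - [0,0,-0.125]
    - [0,0,-0.127]
    - [0,0,0]
    - [0,0,0]
    - [0,0,0]
    - [0,0,0]
    - [0,0,0]
    - [0,0,0]
    - [0,0,0]
  gripper: [255,255,255,255,255,255,255,255,255,255,255,255]

```text
t: 12.2
tcp_pos: [499.9, -38.1, 110.9]
tcp_rot: [0.0, 0.009, 1.0, -0.0]
contact_force: [0.7, -0.5, -1.2]
finger_gap: 0.345
gripper_force: 25.7
```

```bash
python3 -c "
from m import *
show(); im=r.capture('top'); s=r.capture('side'); print(modules(im))
a=cv2.resize(im[170:270,220:330],(400,364),interpolation=cv2.INTER_CUBIC);b=cv2.resize(s[170:270,210:320],(400,364),interpolation=cv2.INTER_CUBIC)
cv2.imwrite('pics/b1.png',np.hstack([a,b])[:,:,::-1])
for x in blobs(s,5,19,amin=15,box=(210,160,340,270)): print(x[0],x[1].round(1))
print(proj('side',(501,-40,47)).round(1))"
```

```text
t 12.2 p [499.9 -38.1 110.9] x [-1.     0.019 -0.001] y [ 0.019  1.    -0.001] z [ 0.    -0.001 -1.   ] F [ 0.7 -0.5 -1.2] gap 0.345 q [ 0.72  0.55 -1.05  1.92  0.57  1.    0.97]
[(np.int32(125), array([ 679.9, -235.6]), array([84.7, 44.1]), np.float64(1.548)), (np.int32(184), array([ 577.1, -370.9]), array([34.2, 47. ]), np.float64(0.287))]
87 [268.5 212.3]
29 [278.7 212.7]
[272.9 232.3]
```

View pics/b1.png

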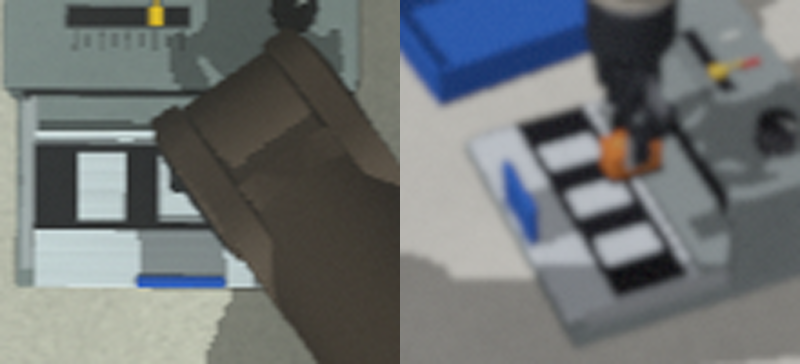

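Emit:
step_arm:
  translation:
    - [-1,-1.5,30]
    - [0,0,30]
    - [0,0,15]
    - [0,0,5]
    - [0,0,3]
    - [0,0,3]
    - [0,0,3]
    - [0,0,0]
    - [0,0,0]
  delta_rot:
    - [0,0,0]
    - [0,0,0]
    - [0,0,0]
    - [0,0,0]
    - [0,0,0]
    - [0,0,0]
    - [0,0,0]
    - [0,0,0]
    - [0,0,0]
  gripper: [255,255,255,255,255,255,255,255,255]

```text
t: 13.2
tcp_pos: [501.6, -40.6, 23.0]
tcp_rot: [0.001, 0.011, 1.0, -0.0]
contact_force: [-3.7, -1.1, 8.8]
finger_gap: 0.343
gripper_force: 27.4
```

Emit:
step_arm:
  translation:
    - [0,0,1.5]
    - [0,0,0]
    - [0,0,0]
  delta_rot:
    - [0,0,0]
    - [0,0,0]
    - [0,0,0]
  gripper: [255,255,255]

```text
t: 13.5
tcp_pos: [502.0, -40.6, 21.7]
tcp_rot: [0.001, 0.011, 1.0, -0.001]
contact_force: [-3.2, -0.6, 11.6]
finger_gap: 0.345
gripper_force: 27.9
```

```bash
python3 -c "
from m import *
show(); s=r.capture('side')
b=cv2.resize(s[195:265,220:320],(800,560),interpolation=cv2.INTER_CUBIC)
cv2.imwrite('pics/b2.png',b[:,:,::-1])"
```

```text
t 13.5 p [502.  -40.6  21.7] x [-1.     0.022 -0.003] y [ 0.022  1.    -0.001] z [ 0.003 -0.001 -1.   ] F [-3.2 -0.6 11.6] gap 0.345 q [ 0.63  0.66 -0.93  2.    0.73  0.84  0.84]
```

View pics/b2.png

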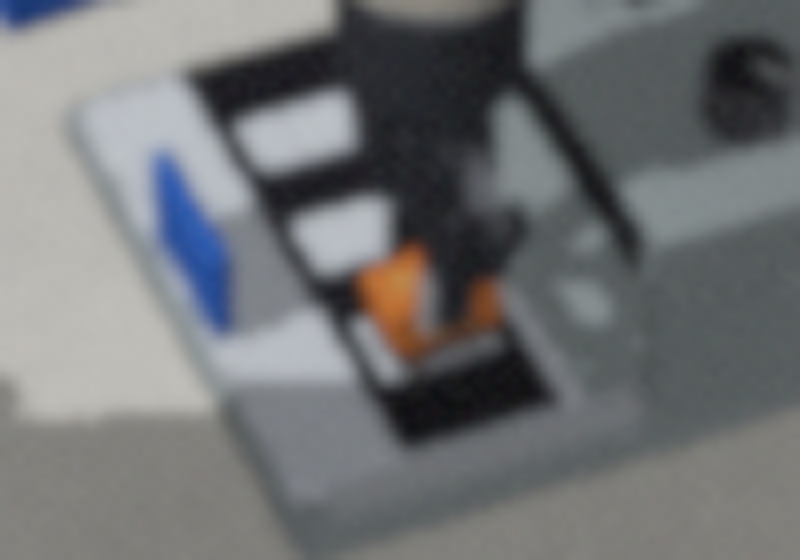

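```bash
python3 -c "
from m import *
for u in ((257.3,212.6),(265,225.5),(273.3,237.3)): print(ray('side',(u[0]-.4,u[1]-.4),30).round(1))
for p in ((503.6,90,30),(500.6,-40,30),(528,-59,30),(472,-59,30),(472,-21,30),(502,-40.6,64)): print(p,((proj('side',p)-[220,195])*8+4).round())
print([x.round(1) for x in (ray('side',(220+c[0]/8-.5,195+c[1]/8-.5),30) for c in ((405,385),(350,315),(505,335)))])
# module top-edge corners at z=64
print([x.round(1) for x in (ray('side',(220+c[0]/8-.5,195+c[1]/8-.5),64) for c in ((360,280),(425,243),(410,300)))])
im=r.capture('top'); print(blobs(im,5,19,amin=5,box=(215,180,325,260)))
"
```

```text
[500.4  83.8  30. ]
[498.   16.7  30. ]
[499.6 -43.5  30. ]
(503.6, 90, 30) [300. 130.]
(500.6, -40, 30) [426. 333.]
(528, -59, 30) [508. 343.]
(472, -59, 30) [381. 385.]
(472, -21, 30) [341. 323.]
(502, -40.6, 64) [431. 273.]
[array([480.7, -62.7,  30. ]), array([477.1, -18.1,  30. ]), array([529. , -54.4,  30. ])]
[array([474.9, -32.6,  64. ]), array([507.2, -24.4,  64. ]), array([488.1, -51. ,  64. ])]
[]
```

Emit:
step_arm:
  translation:
    - [0,0,-1]
    - [0,0,0]
    - [0,0,0]
    - [0,0,0]
    - [0,0,-30]
    - [0,0,-45]
    - [0,0,-45]
    - [0,0,-45]
    - [0,-50,0]
    - [0,-50,0]
    - [0,-50,0]
    - [0,0,0]
    - [0,0,0]
  delta_rot:
    - [0,0,0]
    - [0,0,0]
    - [0,0,0]
    - [0,0,0]
    - [0,0,0]
    - [0,0,0]
    - [0,0,0]
    - [0,0,0]
    - [0,0,0.15]
    - [0,0,0.15]
    - [0,0,0.15]
    - [0,0,0.15]
    - [0,0,0]
  gripper: [160,100,80,80,80,80,40,0,0,0,0,0,0]

```text
t: 14.9
tcp_pos: [474.8, -188.8, 186.0]
tcp_rot: [-0.0, 0.309, 0.951, -0.0]
contact_force: [-0.0, 0.9, 0.1]
finger_gap: 0.998
gripper_force: 0.0
```

```bash
python3 -c "
from m import *
show(); im=r.capture('top'); print(modules(im,64,(215,180,325,260)),modules(im))
s=r.capture('side'); print([x.round(2) for x in pointer(im,np.array([.023,1,0]))])
a=cv2.resize(im[195:255,265:325],(400,400),interpolation=cv2.INTER_CUBIC);b=cv2.resize(s[210:260,245:295],(400,400),interpolation=cv2.INTER_CUBIC)
cv2.imwrite('pics/b3.png',np.hstack([a,b])[:,:,::-1])"
```

```text
t 14.9 p [ 474.8 -188.8  186. ] x [-0.809  0.587 -0.   ] y [ 0.587  0.809 -0.   ] z [-0. -0. -1.] F [-0.   0.9  0.1] gap 0.998 q [ 0.99  0.43 -0.96  1.81  0.39  1.11  0.84]
[(np.int32(164), array([500.4, -39.7]), array([28.5, 45.7]), np.float64(-0.024))] [(np.int32(125), array([ 679.9, -235.6]), array([84.7, 44.1]), np.float64(1.548)), (np.int32(178), array([ 577. , -370.4]), array([35.1, 47. ]), np.float64(0.287))]
[array([661.11,  38.97, 123.  ]), array([630.1,  39.1, 126. ]), np.float64(-0.58)]
```

View pics/b3.png

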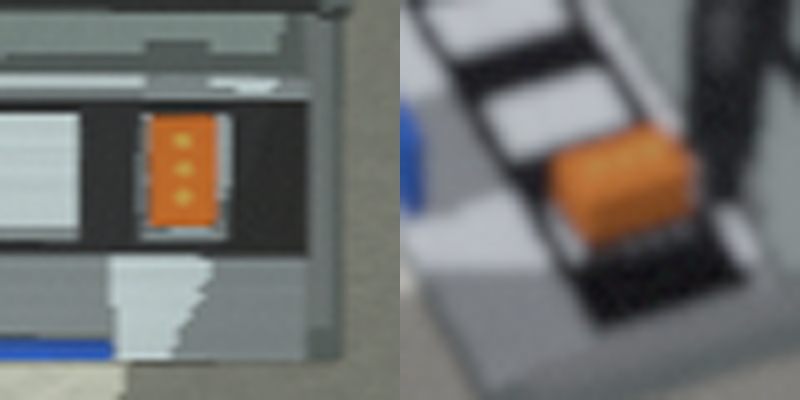

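Module 1 sits in bay 3 at (500.4, -39.7) and the pointer is still on the mark. Next is module 2.

Emit:
step_arm:
  translation:
    - [0,0,0]
    - [0,0,0]
    - [0,0,0]
    - [0,0,0]
    - [0,0,0]
    - [0,0,0]
    - [-10,-42,0]
    - [-10,-42,0]
    - [-10,-42,0]
    - [-10,-42,0]
    - [-6,-35,0]
    - [0,0,0]
    - [0,0,0]
  delta_rot:
    - [0,0,-0.15]
    - [0,0,-0.15]
    - [0,0,-0.15]
    - [0,0,-0.15]
    - [0,0,-0.15]
    - [0,0,-0.15]
    - [0,0,-0.015]
    - [0,0,0]
    - [0,0,0]
    - [0,0,0]
    - [0,0,0]
    - [0,0,0]
    - [0,0,0]
  gripper: [0,0,0,0,0,0,0,0,0,0,0,0,0]

```text
t: 16.3
tcp_pos: [578.7, -366.9, 185.5]
tcp_rot: [0.0, -0.148, 0.989, 0.001]
contact_force: [-0.4, 0.9, -0.5]
finger_gap: 1.002
gripper_force: 0.0
```

```bash
python3 -c "
from m import *
show(); im=r.capture('top'); print(modules(im),modules(im,64,(215,180,325,260)))
s=r.capture('side'); u=proj('side',(577,-370.4,19)); print(u,[(b[0],b[1].round(1)) for b in blobs(s,5,19,amin=30,box=(290,270,370,330))])"
```

```text
t 16.3 p [ 578.7 -366.9  185.5] x [-0.956 -0.293 -0.001] y [-0.293  0.956  0.002] z [ 0.     0.002 -1.   ] F [-0.4  0.9 -0.5] gap 1.002 q [ 1.05  0.77 -1.05  1.37  0.66  1.38  1.87]
[(np.int32(125), array([ 679.9, -235.6]), array([84.7, 44.1]), np.float64(1.548)), (np.int32(81), array([ 564.3, -374.7]), array([34.2, 20.2]), np.float64(-1.272))] [(np.int32(161), array([500.4, -38.2]), array([25.7, 45.7]), np.float64(-0.024))]
[345.83585736 305.52720964] [(np.int32(95), array([359.2, 272.2])), (np.int32(219), array([346.6, 306.7]))]
```

Emit:
step_arm:
  translation:
    - [2.5,-3,40]
    - [0,0,45]
    - [0,0,45]
    - [0,0,40]
    - [0,0,15]
    - [0,0,10]
    - [0,0,0]
    - [0,0,0]
    - [0,0,0]
    - [0,0,0]
    - [0,0,0]
    - [0,0,0]
  delta_rot:
    - [0,0,0]
    - [0,0,0]
    - [0,0,0]
    - [0,0,0]
    - [0,0,0]
    - [0,0,0]
    - [0,0,0]
    - [0,0,0]
    - [0,0,0]
    - [0,0,0]
    - [0,0,0]
    - [0,0,0]
  gripper: [0,0,0,0,0,0,0,120,180,255,255,255]
  newtons: 25

```text
t: 17.6
tcp_pos: [576.5, -372.6, -7.9]
tcp_rot: [0.001, -0.146, 0.989, -0.001]
contact_force: [-1.6, -0.4, 5.9]
finger_gap: 0.343
gripper_force: 25.9
```

Emit:
step_arm:
  translation:
    - [0,0,-45]
    - [0,0,-45]
    - [0,0,-40]
    - [0,0,0]
    - [21,40,0]
    - [21,46,0]
    - [21,46,0]
    - [21,46,0]
    - [0,46,0]
    - [0,46,0]
    - [0,46,0]
    - [0,46,0]
    - [0,46,0]
    - [0,46,0]
    - [0,0,0]
    - [0,0,0]
  delta_rot:
    - [0,0,0]
    - [0,0,0]
    - [0,0,0.15]
    - [0,0,0.15]
    - [0,0,0.016]
    - [0,0,0]
    - [0,0,0]
    - [0,0,0]
    - [0,0,0]
    - [0,0,0]
    - [0,0,0]
    - [0,0,0]
    - [0,0,0]
    - [0,0,0]
    - [0,0,0]
    - [0,0,0]
  gripper: [255,255,255,255,255,255,255,255,255,255,255,255,255,255,255,255]

```text
t: 19.2
tcp_pos: [502.1, 83.3, 121.2]
tcp_rot: [0.0, 0.01, 1.0, -0.0]
contact_force: [0.2, -0.8, -1.8]
finger_gap: 0.339
gripper_force: 25.2
```

```bash
python3 -c "
from m import *
show(); s,p,Rm=st(); t=np.array([503.2,90,p[2]]); print((Rm.T@(t-p)).round(1))"
```

```text
t 19.2 p [502.1  83.3 121.2] x [-1.     0.019 -0.   ] y [ 0.019  1.    -0.   ] z [ 0. -0. -1.] F [ 0.2 -0.8 -1.8] gap 0.339 q [ 0.48  0.55 -1.04  1.89  0.56  1.02  0.75]
[-1.   6.7  0. ]
```

Emit:
step_arm:
  translation:
    - [0,6.5,0]
    - [0,0,40]
    - [0,0,35]
    - [0,0,15]
    - [0,0,4]
    - [0,0,3]
    - [0,0,2]
    - [0,0,0]
    - [0,0,0]
  delta_rot:
    - [0,0,0]
    - [0,0,0]
    - [0,0,0]
    - [0,0,0]
    - [0,0,0]
    - [0,0,0]
    - [0,0,0]
    - [0,0,0]
    - [0,0,0]
  gripper: [255,255,255,255,255,255,255,255,255]

```text
t: 20.1
tcp_pos: [503.2, 88.3, 22.8]
tcp_rot: [0.001, 0.012, 1.0, 0.0]
contact_force: [-0.2, -0.5, 0.4]
finger_gap: 0.347
gripper_force: 25.2
```

Emit:
step_arm:
  translation:
    - [0,1,1.5]
    - [0,0,1]
    - [0,0,0]
    - [0,0,0]
  delta_rot:
    - [0,0,0]
    - [0,0,0]
    - [0,0,0]
    - [0,0,0]
  gripper: [255,255,255,255]

```text
t: 20.5
tcp_pos: [502.8, 89.4, 20.0]
tcp_rot: [0.0, 0.011, 1.0, -0.0]
contact_force: [-1.2, -0.8, 5.5]
finger_gap: 0.348
gripper_force: 25.9
```

Emit:
step_arm:
  translation:
    - [0,0,-1]
    - [0,0,0]
    - [0,0,0]
    - [0,0,0]
    - [0,0,-30]
    - [0,0,-40]
    - [0,0,-40]
    - [40,-20,0]
    - [40,-20,0]
    - [37,-24,0]
    - [0,0,0]
    - [0,0,0]
    - [0,0,0]
  delta_rot:
    - [0,0,0]
    - [0,0,0]
    - [0,0,0]
    - [0,0,0]
    - [0,0,0]
    - [0,0,0]
    - [0,0,0]
    - [0,0,0]
    - [0,0,0]
    - [0,0,0]
    - [0,0,0]
    - [0,0,0]
    - [0,0,0]
  gripper: [160,100,80,80,80,80,80,180,255,255,255,255,255]

```text
t: 21.8
tcp_pos: [385.3, 28.4, 130.9]
tcp_rot: [0.001, 0.011, 1.0, 0.0]
contact_force: [0.1, 1.0, -0.5]
finger_gap: -0.003
gripper_force: 0.0
```

```bash
python3 -c "
from m import *
show(); im=r.capture('top'); print(modules(im,64,(215,180,325,260)),modules(im))
s=r.capture('side'); print([x.round(2) for x in pointer(im,np.array([.023,1,0]))])
a=cv2.resize(im[165:265,220:330],(400,364),interpolation=cv2.INTER_CUBIC);b=cv2.resize(s[170:270,210:320],(400,364),interpolation=cv2.INTER_CUBIC)
cv2.imwrite('pics/b4.png',np.hstack([a,b])[:,:,::-1])"
```

```text
t 21.8 p [385.3  28.4 130.9] x [-1.     0.023 -0.001] y [0.023 1.    0.001] z [ 0.001  0.001 -1.   ] F [ 0.1  1.  -0.5] gap -0.003 q [ 0.78  0.35 -1.19  2.14  0.41  0.91  0.9 ]
[(np.int32(180), array([503.4,  91.4]), array([28.5, 45.7]), np.float64(-0.02)), (np.int32(160), array([500.4, -38.2]), array([25.7, 45.7]), np.float64(-0.024))] [(np.int32(118), array([ 679.9, -235.6]), array([84.7, 44.1]), np.float64(1.548))]
[array([659.39,  40.03, 123.  ]), array([627.84,  39.07, 126.  ]), np.float64(-1.68)]
```

View pics/b4.png

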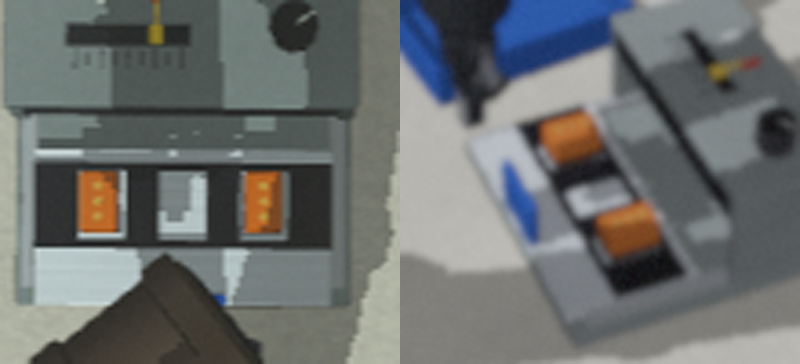

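Both modules are seated in bays 1 and 3. Joint 3 is close to its limit, so I'll turn the tool half way back in free space to relax it.

Emit:
step_arm:
  translation:
    - [0,0,0]
    - [0,0,0]
    - [0,0,0]
    - [0,0,0]
    - [0,0,0]
    - [0,0,0]
    - [0,0,0]
    - [0,0,0]
    - [0,0,0]
    - [0,0,0]
    - [0,0,0]
    - [0,0,0]
    - [0,0,0]
    - [0,0,0]
    - [0,0,0]
    - [0,0,0]
    - [0,0,0]
    - [0,0,0]
    - [0,0,0]
    - [0,0,0]
  delta_rot:
    - [0,0,0.15]
    - [0,0,0.15]
    - [0,0,0.15]
    - [0,0,0.15]
    - [0,0,0.15]
    - [0,0,0.15]
    - [0,0,0.15]
    - [0,0,0.15]
    - [0,0,0.15]
    - [0,0,0.15]
    - [0,0,0.15]
    - [0,0,0.15]
    - [0,0,0.15]
    - [0,0,0.15]
    - [0,0,0.15]
    - [0,0,0.15]
    - [0,0,0.15]
    - [0,0,0.15]
    - [0,0,0.15]
    - [0,0,0.15]
  gripper: [255,255,255,255,255,255,255,255,255,255,255,255,255,255,255,255,255,255,255,255]

```text
t: 23.9
tcp_pos: [384.8, 29.1, 130.4]
tcp_rot: [-0.0, 0.998, 0.057, -0.0]
contact_force: [0.7, -0.1, -1.5]
finger_gap: 0.002
gripper_force: 0.0
```

Emit:
step_arm:
  translation:
    - [0,0,0]
    - [0,0,0]
    - [0,0,0]
  delta_rot:
    - [0,0,0.14]
    - [0,0,0]
    - [0,0,0]
  gripper: [255,255,255]

```text
t: 24.2
tcp_pos: [384.5, 28.7, 130.4]
tcp_rot: [-0.0, 1.0, -0.008, -0.0]
contact_force: [-0.4, 0.7, -0.0]
finger_gap: 0.004
gripper_force: 0.0
```

```bash
python3 -c "
from m import *
show()"
```

```text
t 24.2 p [384.5  28.7 130.4] x [ 1.    -0.015 -0.   ] y [-0.015 -1.    -0.   ] z [-0.  0. -1.] F [-0.4  0.7 -0. ] gap 0.004 q [ 0.27  0.18 -0.53  2.17  0.12  0.82 -1.93]
```

Emit:
step_arm:
  translation:
    - [0,2,40]
    - [0,0,40]
    - [0,0,17]
    - [10,0,0]
    - [0,0,0]
    - [0,0,0]
  delta_rot:
    - [0,0,0]
    - [0,0,0]
    - [0,0,-0.008]
    - [0,0,0]
    - [0,0,0]
    - [0,0,0]
  gripper: [255,255,255,255,255,255]

```text
t: 24.8
tcp_pos: [395.6, 26.2, 34.5]
tcp_rot: [-0.0, 1.0, -0.006, 0.001]
contact_force: [1.0, 0.6, 0.0]
finger_gap: 0.003
gripper_force: 0.0
```

Emit:
step_arm:
  translation:
    - [2,0,0]
    - [2,0,0]
    - [2,0,0]
    - [2,0,0]
    - [2,0,0]
    - [2,0,0]
    - [2,0,0]
    - [0,0,0]
  delta_rot:
    - [0,0,0]
    - [0,0,0]
    - [0,0,0]
    - [0,0,0]
    - [0,0,0]
    - [0,0,0]
    - [0,0,0]
    - [0,0,0]
  gripper: [255,255,255,255,255,255,255,255]

```text
t: 25.6
tcp_pos: [408.4, 25.6, 33.5]
tcp_rot: [-0.0, 1.0, -0.007, 0.0]
contact_force: [0.0, 0.3, 0.9]
finger_gap: 0.001
gripper_force: 0.0
```

```bash
python3 -c "
from m import *
show(); im=r.capture('top'); print(modules(im,64,(215,180,325,260)))"
```

```text
t 25.6 p [408.4  25.6  33.5] x [ 1.    -0.013  0.   ] y [-0.013 -1.    -0.   ] z [ 0.  0. -1.] F [0.  0.3 0.9] gap 0.001 q [ 0.18  0.38 -0.46  2.23  0.3   0.58 -2.09]
[(np.int32(184), array([503.4,  90. ]), array([31.4, 45.7]), np.float64(-0.02)), (np.int32(155), array([500.4, -38.2]), array([25.7, 45.7]), np.float64(-0.024))]
```

Emit:
step_arm:
  translation:
    - [2,0,0]
    - [2,0,0]
    - [3,0,0]
    - [4,0,0]
    - [4,0,0]
    - [4,0,0]
    - [4,0,0]
    - [4,0,0]
    - [4,0,0]
    - [4,0,0]
    - [4,0,0]
    - [4,0,0]
    - [3,0,0]
    - [2,0,0]
    - [0,0,0]
  delta_rot:
    - [0,0,0]
    - [0,0,0]
    - [0,0,0]
    - [0,0,0]
    - [0,0,0]
    - [0,0,0]
    - [0,0,0]
    - [0,0,0]
    - [0,0,0]
    - [0,0,0]
    - [0,0,0]
    - [0,0,0]
    - [0,0,0]
    - [0,0,0]
    - [0,0,0]
  gripper: [255,255,255,255,255,255,255,255,255,255,255,255,255,255,255]

```text
t: 27.15
tcp_pos: [455.9, 24.3, 33.3]
tcp_rot: [0.0, 1.0, -0.007, -0.001]
contact_force: [-6.0, -2.4, 3.1]
finger_gap: 0.001
gripper_force: 3.0
```

```bash
python3 -c "
from m import *
show(); im=r.capture('top'); print(modules(im,64,(215,160,325,260)))
print([x.round(2) for x in pointer(im,np.array([.023,1,0]))])"
```

```text
t 27.15 p [455.9  24.3  33.3] x [ 1.    -0.014 -0.001] y [-0.014 -1.     0.001] z [-0.001 -0.001 -1.   ] F [-6.  -2.4  3.1] gap 0.001 q [ 0.18  0.44 -0.44  2.13  0.31  0.64 -2.07]
[(np.int32(188), array([549.1,  89.1]), array([31.4, 45.8]), np.float64(-0.02)), (np.int32(138), array([544.6, -40.7]), array([22.9, 42.9]), np.float64(-0.024))]
[array([659.35,  40.03, 123.  ]), array([627.83,  39.06, 126.  ]), np.float64(-1.69)]
```

Emit:
step_arm:
  translation:
    - [2,0,0]
    - [4,0,0]
    - [5,0,0]
    - [5,0,0]
    - [5,0,0]
    - [5,0,0]
    - [5,0,0]
    - [5,0,0]
    - [5,0,0]
    - [5,0,0]
    - [5,0,0]
    - [5,0,0]
    - [5,0,0]
    - [4,0,0]
    - [4,0,0]
    - [3,0,0]
    - [2,0,0]
    - [0,0,0]
  delta_rot:
    - [0,0,0]
    - [0,0,0]
    - [0,0,0]
    - [0,0,0]
    - [0,0,0]
    - [0,0,0]
    - [0,0,0]
    - [0,0,0]
    - [0,0,0]
    - [0,0,0]
    - [0,0,0]
    - [0,0,0]
    - [0,0,0]
    - [0,0,0]
    - [0,0,0]
    - [0,0,0]
    - [0,0,0]
    - [0,0,0]
  gripper: [255,255,255,255,255,255,255,255,255,255,255,255,255,255,255,255,255,255]

```text
t: 29.0
tcp_pos: [528.6, 22.5, 33.1]
tcp_rot: [0.001, 1.0, -0.007, -0.002]
contact_force: [-10.0, -4.3, 7.3]
finger_gap: -0.0
gripper_force: 5.0
```

Emit:
step_arm:
  translation:
    - [1.5,0,0]
    - [1.5,0,0]
    - [0,0,0]
    - [0,0,0]
    - [0,0,0]
    - [0,0,0]
    - [0,0,0]
    - [0,0,0]
    - [0,0,0]
    - [0,0,0]
    - [0,0,0]
    - [0,0,0]
    - [0,0,0]
    - [0,0,0]
    - [0,0,0]
    - [0,0,0]
    - [0,0,0]
    - [0,0,0]
    - [0,0,0]
    - [0,0,0]
  delta_rot:
    - [0,0,0]
    - [0,0,0]
    - [0,0,0]
    - [0,0,0]
    - [0,0,0]
    - [0,0,0]
    - [0,0,0]
    - [0,0,0]
    - [0,0,0]
    - [0,0,0]
    - [0,0,0]
    - [0,0,0]
    - [0,0,0]
    - [0,0,0]
    - [0,0,0]
    - [0,0,0]
    - [0,0,0]
    - [0,0,0]
    - [0,0,0]
    - [0,0,0]
  gripper: [255,255,255,255,255,255,255,255,255,255,255,255,255,255,255,255,255,255,255,255]

```text
t: 31.0
tcp_pos: [529.0, 22.6, 32.9]
tcp_rot: [0.001, 1.0, -0.007, -0.004]
contact_force: [-18.2, -3.7, 12.0]
finger_gap: 0.0
gripper_force: 8.6
```

```bash
python3 -c "
from m import *
show(); im=r.capture('top'); print([x.round(2) for x in pointer(im,np.array([.023,1,0]))])"
```

```text
t 31.0 p [529.   22.6  32.9] x [ 1.    -0.014 -0.007] y [-0.014 -1.     0.003] z [-0.007 -0.003 -1.   ] F [-18.2  -3.7  12. ] gap 0.0 q [ 0.17  0.53 -0.43  1.95  0.32  0.73 -2.03]
[array([659.4 ,  40.03, 123.  ]), array([629.68,  39.22, 126.  ]), np.float64(-1.49)]
```

Emit:
step_arm:
  translation:
    - [-1,0,0]
    - [-2,0,0]
    - [-2.5,0,0]
    - [-2.5,0,0]
    - [-2.5,0,0]
    - [-2.5,0,0]
    - [-2.5,0,0]
    - [-2.5,0,0]
    - [-2.5,0,0]
    - [-2.5,0,0]
    - [-2.5,0,0]
    - [-2.5,0,0]
    - [-2.5,0,0]
    - [-2.5,0,0]
    - [-2.5,0,0]
    - [-2.5,0,0]
    - [-2.5,0,0]
    - [-2.5,0,0]
    - [-2.5,0,0]
    - [-2.5,0,0]
  delta_rot:
    - [0,0,0]
    - [0,0,0]
    - [0,0,0]
    - [0,0,0]
    - [0,0,0]
    - [0,0,0]
    - [0,0,0]
    - [0,0,0]
    - [0,0,0]
    - [0,0,0]
    - [0,0,0]
    - [0,0,0]
    - [0,0,0]
    - [0,0,0]
    - [0,0,0]
    - [0,0,0]
    - [0,0,0]
    - [0,0,0]
    - [0,0,0]
    - [0,0,0]
  gripper: [255,255,255,255,255,255,255,255,255,255,255,255,255,255,255,255,255,255,255,255]

```text
t: 33.05
tcp_pos: [483.5, 23.9, 32.9]
tcp_rot: [0.001, 1.0, -0.007, -0.002]
contact_force: [-7.8, -2.2, 1.5]
finger_gap: 0.003
gripper_force: 3.7
```

Emit:
step_arm:
  translation:
    - [-2.5,0,0]
    - [-2.5,0,0]
    - [-2.5,0,0]
    - [-2.5,0,0]
    - [-2.5,0,0]
    - [-2.5,0,0]
    - [-2.5,0,0]
    - [-2.5,0,0]
    - [-2.5,0,0]
    - [-2.5,0,0]
    - [-2.5,0,0]
    - [-2.5,0,0]
    - [-2.5,0,0]
    - [-2.5,0,0]
    - [-2.5,0,0]
    - [-2.5,0,0]
    - [-2.5,0,0]
    - [-2.5,0,0]
    - [-2.5,0,0]
    - [-2.5,0,0]
  delta_rot:
    - [0,0,0]
    - [0,0,0]
    - [0,0,0]
    - [0,0,0]
    - [0,0,0]
    - [0,0,0]
    - [0,0,0]
    - [0,0,0]
    - [0,0,0]
    - [0,0,0]
    - [0,0,0]
    - [0,0,0]
    - [0,0,0]
    - [0,0,0]
    - [0,0,0]
    - [0,0,0]
    - [0,0,0]
    - [0,0,0]
    - [0,0,0]
    - [0,0,0]
  gripper: [255,255,255,255,255,255,255,255,255,255,255,255,255,255,255,255,255,255,255,255]

```text
t: 35.05
tcp_pos: [434.5, 25.3, 33.2]
tcp_rot: [-0.0, 1.0, -0.007, -0.0]
contact_force: [-3.9, 0.9, -2.5]
finger_gap: 0.001
gripper_force: 2.3
```

Emit:
step_arm:
  translation:
    - [-2,0,0]
    - [-2,0,0]
    - [-2,0,0]
    - [-2,0,0]
    - [-2,0,0]
    - [-2,0,0]
    - [-2,0,0]
    - [-2,0,0]
    - [-2,0,0]
    - [-2,0,0]
    - [-2,0,0]
    - [-2,0,0]
    - [-2,0,0]
    - [-2,0,0]
    - [-2,0,0]
    - [-2,0,0]
    - [-2,0,0]
    - [-2,0,0]
    - [-2,0,0]
    - [-2,0,0]
  delta_rot:
    - [0,0,0]
    - [0,0,0]
    - [0,0,0]
    - [0,0,0]
    - [0,0,0]
    - [0,0,0]
    - [0,0,0]
    - [0,0,0]
    - [0,0,0]
    - [0,0,0]
    - [0,0,0]
    - [0,0,0]
    - [0,0,0]
    - [0,0,0]
    - [0,0,0]
    - [0,0,0]
    - [0,0,0]
    - [0,0,0]
    - [0,0,0]
    - [0,0,0]
  gripper: [255,255,255,255,255,255,255,255,255,255,255,255,255,255,255,255,255,255,255,255]

```text
t: 37.05
tcp_pos: [395.0, 25.7, 33.5]
tcp_rot: [0.0, 1.0, -0.007, 0.0]
contact_force: [-0.6, -0.4, 0.0]
finger_gap: -0.0
gripper_force: 0.0
```

```bash
python3 -c "
from m import *
show(); im=r.capture('top'); print(modules(im,64,(215,160,325,260)))
print([x.round(2) for x in pointer(im,np.array([.023,1,0]))])
for b in blobs(im,105,125,150,60,300,(130,165,215,260)):
  print(np.array([ray('top',q,45)[:2] for q in cv2.boxPoints(b[2])]).round(1))"
```

```text
t 37.05 p [395.   25.7  33.5] x [ 1.    -0.013  0.   ] y [-0.013 -1.     0.   ] z [ 0. -0. -1.] F [-0.6 -0.4  0. ] gap -0.0 q [ 0.18  0.37 -0.46  2.26  0.3   0.57 -2.1 ]
[(np.int32(182), array([503.4,  90. ]), array([31.4, 45.7]), np.float64(-0.02)), (np.int32(155), array([500.4, -38.2]), array([25.7, 45.7]), np.float64(-0.024))]
[array([659.37,  40.03, 123.  ]), array([627.86,  39.06, 126.  ]), np.float64(-1.69)]
[[632.6 399.3]
 [644.7 248.6]
 [426.8 229.5]
 [414.9 379.1]]
```

Tray is out and still loaded. Next I unload, starting with the bay 1 module.

Emit:
step_arm:
  translation:
    - [0,0,-40]
    - [0,0,-40]
    - [0,0,-20]
    - [36,-21,0]
    - [36,-22,0]
    - [35,-22,0]
    - [0,0,0]
    - [0,0,0]
  delta_rot:
    - [0,0,0]
    - [0,0,0]
    - [0,0,0]
    - [0,0,0.01]
    - [0,0,0]
    - [0,0,0]
    - [0,0,0]
    - [0,0,0]
  gripper: [255,200,75,75,75,75,75,75]

```text
t: 37.9
tcp_pos: [503.3, 89.2, 133.0]
tcp_rot: [-0.0, 1.0, -0.011, -0.001]
contact_force: [-1.4, -1.3, -0.1]
finger_gap: 0.705
gripper_force: 0.0
```

```bash
python3 -c "
from m import *
show(); s,p,Rm=st(); print((Rm.T@(np.array([502.8,89.6,20])-p)).round(1))"
```

```text
t 37.9 p [503.3  89.2 133. ] x [ 1.    -0.022 -0.001] y [-0.022 -1.    -0.   ] z [-0.001  0.    -1.   ] F [-1.4 -1.3 -0.1] gap 0.705 q [ 0.13  0.38 -0.53  1.9   0.23  0.93 -2.1 ]
[ -0.4  -0.4 113. ]
```

Emit:
step_arm:
  translation:
    - [0,0,40]
    - [0,0,40]
    - [0,0,25]
    - [0,0,7]
    - [0,0,0]
    - [0,0,0]
    - [0,0,0]
    - [0,0,0]
    - [0,0,0]
    - [0,0,0]
    - [0,0,0]
  delta_rot:
    - [0,0,0]
    - [0,0,0]
    - [0,0,0]
    - [0,0,0]
    - [0,0,0]
    - [0,0,0]
    - [0,0,0]
    - [0,0,0]
    - [0,0,0]
    - [0,0,0]
    - [0,0,0]
  gripper: [75,75,75,75,75,75,150,200,255,255,255]
  newtons: 25

```text
t: 39.0
tcp_pos: [504.2, 88.7, 22.7]
tcp_rot: [0.0, 1.0, -0.012, 0.001]
contact_force: [-0.8, -0.6, 7.8]
finger_gap: 0.34
gripper_force: 26.3
```

Emit:
step_arm:
  translation:
    - [0,0,-10]
    - [0,0,-35]
    - [0,0,-40]
    - [0,0,-40]
    - [0,-45,0]
    - [0,-45,0]
    - [20,-45,0]
    - [40,-45,0]
    - [40,-40,0]
    - [0,0,0]
    - [0,0,0]
  delta_rot:
    - [0,0,0]
    - [0,0,0]
    - [0,0,0]
    - [0,0,-0.11]
    - [0,0,0]
    - [0,0,0]
    - [0,0,0]
    - [0,0,0]
    - [0,0,0]
    - [0,0,0]
    - [0,0,0]
  gripper: [255,255,255,255,255,255,255,255,255,255,255]

```text
t: 40.1
tcp_pos: [573.3, 304.3, 146.5]
tcp_rot: [-0.0, 0.999, 0.044, -0.0]
contact_force: [-0.4, -0.5, 0.3]
finger_gap: 0.345
gripper_force: 25.4
```

```bash
python3 -c "
from m import *
show(); s,p,Rm=st(); print((Rm.T@(np.array([584.6,318.9,-5])-p)).round(1)); im=r.capture('top')
for z in (0,45): print(z)
print(modules(im,150,(120,150,330,260)))"
```

```text
t 40.1 p [573.3 304.3 146.5] x [ 0.996  0.088 -0.001] y [ 0.088 -0.996 -0.001] z [-0.001  0.    -1.   ] F [-0.4 -0.5  0.3] gap 0.345 q [-0.22  0.58 -0.55  1.54  0.32  1.11 -2.32]
[ 12.6 -13.5 151.5]
0
45
[(np.int32(150), array([496.3, -38.4]), array([21.5, 43.1]), np.float64(-0.024))]
```

Emit:
step_arm:
  translation:
    - [12.5,-13.5,0]
    - [0,0,0]
    - [0,0,40]
    - [0,0,40]
    - [0,0,40]
    - [0,0,20]
    - [0,0,4]
    - [0,0,3]
    - [0,0,2]
    - [0,0,0]
    - [0,0,0]
  delta_rot:
    - [0,0,0]
    - [0,0,0]
    - [0,0,0]
    - [0,0,0]
    - [0,0,0]
    - [0,0,0]
    - [0,0,0]
    - [0,0,0]
    - [0,0,0]
    - [0,0,0]
    - [0,0,0]
  gripper: [255,255,255,255,255,255,255,255,255,255,255]

```text
t: 41.25
tcp_pos: [585.5, 318.1, -1.3]
tcp_rot: [-0.0, 0.999, 0.043, 0.001]
contact_force: [0.8, -0.7, -0.5]
finger_gap: 0.344
gripper_force: 25.4
```

Emit:
step_arm:
  translation:
    - [0,0,1]
    - [0,0,1]
    - [0,0,0.5]
    - [0,0,0]
    - [0,0,0]
  delta_rot:
    - [0,0,0]
    - [0,0,0]
    - [0,0,0]
    - [0,0,0]
    - [0,0,0]
  gripper: [255,255,255,255,255]

```text
t: 41.75
tcp_pos: [585.4, 318.1, -3.2]
tcp_rot: [-0.0, 0.999, 0.043, 0.001]
contact_force: [-4.4, -3.1, 14.1]
finger_gap: 0.339
gripper_force: 27.0
```

Emit:
step_arm:
  translation:
    - [0,0,-1.5]
    - [0,0,0]
    - [0,0,0]
    - [0,0,-30]
    - [0,0,-40]
    - [0,0,-40]
    - [0,0,-35]
    - [-38,45,0]
    - [-38,45,0]
    - [0,45,0]
    - [0,45,0]
    - [0,45,0]
    - [0,45,0]
    - [0,45,0]
    - [0,44,0]
    - [0,0,0]
    - [0,0,0]
  delta_rot:
    - [0,0,0]
    - [0,0,0]
    - [0,0,0]
    - [0,0,0]
    - [0,0,0]
    - [0,0,0]
    - [0,0,0.11]
    - [0,0,0]
    - [0,0,0]
    - [0,0,0]
    - [0,0,0]
    - [0,0,0]
    - [0,0,0]
    - [0,0,0]
    - [0,0,0]
    - [0,0,0]
    - [0,0,0]
  gripper: [160,110,110,110,110,110,75,75,75,75,75,75,75,75,75,75,75]

```text
t: 43.45
tcp_pos: [512.3, -27.2, 141.4]
tcp_rot: [0.0, 1.0, -0.013, -0.0]
contact_force: [0.4, 0.8, -0.9]
finger_gap: 0.704
gripper_force: 0.0
```

```bash
python3 -c "
from m import *
show(); s,p,Rm=st(); print((Rm.T@(np.array([500.8,-39.5,21.5])-p)).round(1)); im=r.capture('top')
print(modules(im,38,(120,150,215,260)),modules(im,64,(215,160,330,260)))
s=r.capture('side');u=proj('side',(500.5,-39.7,47));print(u,[(b[0],b[1].round(1)) for b in blobs(s,5,19,amin=15,box=(200,130,330,270))])"
```

```text
t 43.45 p [512.3 -27.2 141.4] x [ 1.    -0.026 -0.   ] y [-0.026 -1.     0.   ] z [-0. -0. -1.] F [ 0.4  0.8 -0.9] gap 0.704 q [ 0.35  0.37 -0.52  1.89  0.22  0.94 -1.87]
[-11.1  12.6 119.9]
[(np.int32(174), array([584. , 317.1]), array([31.6, 48.7]), np.float64(0.128))] []
[272.70908516 232.32663692] [(np.int32(107), array([251.5, 168.7])), (np.int32(183), array([272.3, 233. ]))]
```

Emit:
step_arm:
  translation:
    - [-11,12.5,0]
    - [0,0,0]
    - [0,0,40]
    - [0,0,40]
    - [0,0,30]
    - [0,0,8]
    - [0,0,0]
    - [0,0,0]
    - [0,0,0]
    - [0,0,0]
    - [0,0,0]
    - [0,0,0]
  delta_rot:
    - [0,0,0]
    - [0,0,0]
    - [0,0,0]
    - [0,0,0]
    - [0,0,0]
    - [0,0,0]
    - [0,0,0]
    - [0,0,0]
    - [0,0,0]
    - [0,0,0]
    - [0,0,0]
    - [0,0,0]
  gripper: [75,75,75,75,75,75,75,150,200,255,255,255]
  newtons: 25

```text
t: 44.75
tcp_pos: [502.4, -38.3, 25.1]
tcp_rot: [0.0, 1.0, -0.012, 0.001]
contact_force: [-1.0, 0.4, 6.6]
finger_gap: 0.337
gripper_force: 28.3
```

Emit:
step_arm:
  translation:
    - [0,0,-10]
    - [0,0,-35]
    - [0,0,-40]
    - [0,0,-40]
    - [0,-44,0]
    - [0,-44,0]
    - [0,-44,0]
    - [0,-44,0]
    - [0,-44,0]
    - [0,-44,0]
    - [0,-44,0]
    - [0,-40,0]
    - [0,0,0]
    - [0,0,0]
  delta_rot:
    - [0,0,0]
    - [0,0,0]
    - [0,0,0]
    - [0,0,-0.112]
    - [0,0,0]
    - [0,0,0]
    - [0,0,0]
    - [0,0,0]
    - [0,0,0]
    - [0,0,0]
    - [0,0,0]
    - [0,0,0]
    - [0,0,0]
    - [0,0,0]
  gripper: [255,255,255,255,255,255,255,255,255,255,255,255,255,255]

```text
t: 46.15
tcp_pos: [469.7, 309.3, 149.3]
tcp_rot: [-0.0, 0.999, 0.046, 0.0]
contact_force: [-0.3, -0.9, -1.1]
finger_gap: 0.341
gripper_force: 27.5
```

```bash
python3 -c "
from m import *
show(); s,p,Rm=st(); print((Rm.T@(np.array([475,309.3,-1])-p)).round(1))"
```

```text
t 46.15 p [469.7 309.3 149.3] x [0.996 0.091 0.   ] y [ 0.091 -0.996 -0.   ] z [ 0.  0. -1.] F [-0.3 -0.9 -1.1] gap 0.341 q [-0.23  0.46 -0.62  1.76  0.3   1.02 -2.44]
[  5.2   0.6 150.3]
```

Emit:
step_arm:
  translation:
    - [5,0.5,0]
    - [0,0,40]
    - [0,0,40]
    - [0,0,40]
    - [0,0,22]
    - [0,0,4]
    - [0,0,3]
    - [0,0,1]
    - [0,0,0]
    - [0,0,0]
  delta_rot:
    - [0,0,0]
    - [0,0,0]
    - [0,0,0]
    - [0,0,0]
    - [0,0,0]
    - [0,0,0]
    - [0,0,0]
    - [0,0,0]
    - [0,0,0]
    - [0,0,0]
  gripper: [255,255,255,255,255,255,255,255,255,255]

```text
t: 47.15
tcp_pos: [476.0, 308.6, -0.4]
tcp_rot: [-0.0, 0.999, 0.044, 0.001]
contact_force: [0.6, -0.2, -0.6]
finger_gap: 0.337
gripper_force: 27.5
```

Emit:
step_arm:
  translation:
    - [0,0,1]
    - [0,0,1]
    - [0,0,0]
    - [0,0,0]
  delta_rot:
    - [0,0,0]
    - [0,0,0]
    - [0,0,0]
    - [0,0,0]
  gripper: [255,255,255,255]

```text
t: 47.55
tcp_pos: [476.1, 308.6, -1.0]
tcp_rot: [-0.0, 0.999, 0.044, 0.001]
contact_force: [-4.8, -5.5, 24.9]
finger_gap: 0.336
gripper_force: 30.2
```

Contact. I'll release, retreat and check.

Emit:
step_arm:
  translation:
    - [0,0,-2]
    - [0,0,0]
    - [0,0,0]
    - [0,0,0]
    - [0,0,-30]
    - [0,0,-45]
    - [0,0,-45]
    - [0,0,-45]
    - [0,45,0]
    - [0,45,0]
    - [0,45,0]
    - [0,45,0]
    - [0,45,0]
    - [0,45,0]
    - [0,45,0]
    - [0,45,0]
    - [0,0,0]
    - [0,0,0]
  delta_rot:
    - [0,0,0]
    - [0,0,0]
    - [0,0,0]
    - [0,0,0]
    - [0,0,0]
    - [0,0,0]
    - [0,0,0]
    - [0,0,0]
    - [0,0,0]
    - [0,0,0]
    - [0,0,0]
    - [0,0,0]
    - [0,0,0]
    - [0,0,0]
    - [0,0,0]
    - [0,0,0]
    - [0,0,0]
    - [0,0,0]
  gripper: [160,110,110,110,110,110,110,110,110,110,110,110,110,110,110,110,110,110]

```text
t: 49.35
tcp_pos: [507.0, -51.3, 163.2]
tcp_rot: [-0.0, 0.999, 0.043, -0.0]
contact_force: [0.1, -0.4, 0.5]
finger_gap: 0.57
gripper_force: 0.0
```

```bash
python3 -c "
from m import *
show(); im=r.capture('top')
print(modules(im,38,(120,150,215,260)))
print([x.round(2) for x in pointer(im,np.array([.023,1,0]))])
a=cv2.resize(im[140:280,140:340],(800,560),interpolation=cv2.INTER_CUBIC)
cv2.imwrite('pics/f.png',a[:,:,::-1])"
```

```text
t 49.35 p [507.  -51.3 163.2] x [ 0.996  0.086 -0.001] y [ 0.086 -0.996 -0.   ] z [-0.001  0.    -1.   ] F [ 0.1 -0.4  0.5] gap 0.57 q [ 0.43  0.35 -0.56  1.86  0.22  0.99 -1.7 ]
[(np.int32(174), array([584. , 317.1]), array([31.6, 48.7]), np.float64(0.128)), (np.int32(178), array([474.8, 306.6]), array([31.9, 46.3]), np.float64(-0.013))]
[array([661.14,  38.97, 123.  ]), array([630.11,  39.11, 126.  ]), np.float64(-0.57)]
```

View pics/f.png

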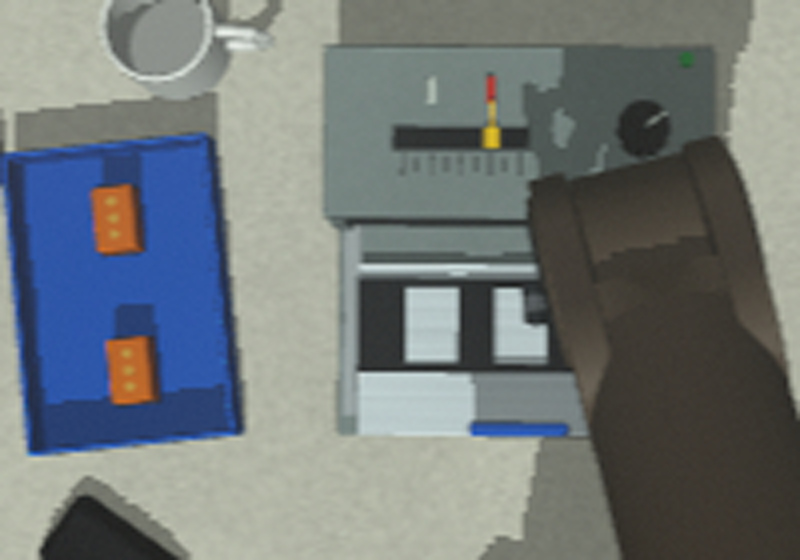

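Both modules stand upright in the tote. The tray is out and empty, the pointer is on the red mark, and the arm is clear of everything.

```bash
python3 -c "
from cell import r
print(r.sign_off())"
```

```text
the job is handed in; nothing more can be done
None
```

I completed every step and handed the job in at about 49 s of the 210 s allowed. The two modules stand upright in the tote, the tray is out, and the pointer measures within 1 mm of the red mark; the hand-in returned no verdict.

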